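# Hang the little pail on the weighing stand

### The job

Weigh the empty pail: with the pail still standing on the counter, raise its flat-lying bail fully upright, then carry the pail by the bail to the weighing stand and hook the bail over both prongs of its sprung hook. Ease it down onto the prongs, slide it back under the two hoods until it is fully home, and let the hook gently take the weight while you still hold the bail; only then let go, so that the pail hangs still and free. Never push hard on the hook, and leave the other kitchen things where they are.

Things in the scene. Friction and masses are not known exactly. Their poses are not given: they have to be found in the camera images.
- pail: Small open aluminium pail, 0.3 to 0.5 kg, on the counter: 112 mm across the rim, 105 mm tall, wall 3 mm, 90 mm at the foot. Origin: centre of its underside; z up. Its swing bail turns on two ears at y -66 and +66 mm, 95 mm above the underside; lying flat, the bail sticks out level on the pail's -x side.
- bail_grip (a point): Centre of the wooden grip (16 mm diameter, 44 mm long, along the pail's y) in the middle of the bail, 110 mm from the hinge line. Flat: 110 mm to the pail's -x, 95 mm up, 46 mm free between grip and pail wall; upright: 205 mm above the pail's underside. The grip turns freely on the rod. Bail: 7 mm steel rod, straight cross part from y -56 to +56 mm, two legs to the ears at y -66 and +66.
- bail (a joint): Swing angle of the bail about the pail's y axis, rad: 0 lying flat on the -x side (rests on a stop), 1.57 upright, up to 3.14 flat on the other side. Turns easily and falls back if let go.
- stand: Weighing stand fixed to the counter: foot plate 130 x 200 x 14 mm, steel column 272 mm tall, white head block 56 x 105 x 56 mm with a dial, and a sprung hook of two level steel prongs along the stand's -x. Origin at the column's foot, z up. Prongs 10 mm wide, 8 mm thick, centred at y -38 and +38 mm; crossbar between them at x -40 to -28 mm. More than 18 N between pail and stand is too much.
- hook_home (a point): Usual place of the bail rod's centre when fully home: stand x -118.5, y 0, z 245 mm; axes as the stand. The point is fixed to the stand's foot: the real hook is clamped up to 17 mm higher or lower than this point tells, unmeasured, so it must be felt. The hook is sprung: pressed down it yields about 1 mm per 3 N, with a hard stop at 12 mm.
- hook_mouth (a point): Middle of the open stretch of the prongs where the bail can be set down: stand x -163, y 0, z 245 mm (height as uncertain as hook_home). Open from x -188 to -140 mm. Upturned tips at x -195 to -188 stand 14 mm above the prong tops. From x -140 to the back stop's face at x -115 a hood covers each prong, leaving 16 mm free over the prong top; hood and stop reach 44 mm above it.
- jug: Glass measuring jug, 100 mm wide, 110 mm tall, loose bystander; origin at the centre of its underside.
- container: Plastic food container with clip-on lid, 158 x 118 x 72 mm, loose bystander; origin at the centre of its underside.
- tongs: Steel kitchen tongs lying flat, 240 mm long along x, 20 mm high, loose bystander; origin on the counter near its middle.
- mug: White mug, 76 mm wide, 85 mm tall, loose bystander; origin at the centre of its underside.
- jar: Closed glass jar, 68 mm wide, 100 mm tall, loose bystander; origin at the centre of its underside.
Mind the look-alikes: they are no part of the job. What is shaped like the pail but blue or green is not meant.

How it is judged:
On the way, in this order (a step that is already met when the one before it is completed fails the run):
1. the bail is upright (within 0.2 rad) while the pail still stands on the counter (value of joint bail between 1.37 and 1.77 rad and height (world z) of pail below 0.008 m and angle between pail's own z axis and vertical below 0.15 rad), for 0.2 s.
2. the bail is home on the prongs under the hoods (within 7 mm of the back) and the hook carries at least 2 N of the pail while the fingers still hold it (contact force between pail and stand above 2 N and contact force between the fingers and pail above 0.5 N and x of bail_grip in the frame of stand between -0.1255 and -0.112 m and z of bail_grip in the frame of stand between 0.212 and 0.2645 m and height (world z) of pail above 0.01 m), for 0.2 s.
At the end, for the whole second after the job is handed in: The pail hangs by its upright bail (within 0.27 rad) from both prongs of the weighing stand's hook, the rod under the hoods within 10 mm of the back stop, the grip between the prongs (within 16 mm of the middle), the pail off the counter, level within 0.2 rad, at rest (below 0.05 m/s) and let go (contact force between pail and stand above 2 N and x of bail_grip in the frame of stand between -0.1285 and -0.112 m and y of bail_grip in the frame of stand between -0.016 and 0.016 m and z of bail_grip in the frame of stand between 0.22 and 0.2645 m and height (world z) of pail above 0.015 m and angle between pail's own z axis and vertical below 0.2 rad and linear speed of pail below 0.05 m/s and value of joint bail between 1.3 and 1.85 rad); the robot touches nothing.
It fails at once if the pail or bail presses on the stand with more than 18 N (contact force between pail and stand above 18 N).
It fails at once if the robot pushes on the stand itself with more than 18 N (contact force between the arm and stand above 18 N).
It fails at once if the pail is tipped by more than 0.6 rad (angle between pail's own z axis and vertical above 0.6 rad).
It fails at once if a bystander is shifted by more than 30 mm (distance of any of jug, container, tongs, mug, jar from where it was at the start of the episode above 0.03 m).
It also fails if it takes over 70 s, if anything falls off the work surface, if the arm or the gripper's body presses on something with over 40 N, if the wrist force passes 120 N, or if a joint passes its speed limit or range.

### The arm

A 7-joint arm with a two-finger parallel gripper is mounted at the origin on the work surface. World frame = base frame: x ahead of the robot, y to its left, z up, the work surface at z = 0. Lengths are in m, angles in rad, forces in N, time in s.
With the tool pointing down it reaches from about 0.4 to 0.875 m from the base axis. Payload 19.3 kg.
Tool frame: the origin (TCP) lies at the very end of the fingers, on their centre line; the grasp point (between the pads) lies 19 mm behind it (grasp_offset is the distance from the TCP to the grasp point, in m); z points along the fingers, y is the line along which they close (so a half turn about z gives the same grasp; the last joint's range is limited). The gripper opens to 85 mm and grips with 20 to 120 N. Pads are 22 mm wide; open, the fingers measure 114 mm over their backs; the gripper's body (76 mm by 85 mm) begins 54 mm behind the grasp point. The pads swing forward as they close: fully open they stand 13 mm farther back than shut.
Start: joints at [1.108, 0.521, -0.036, 1.599, 0.021, 1.021, -0.113], TCP at [0.239, -0.577, 0.231] pointing down, gripper open.
Joint ranges: [-2.91, 2.91], [-0.3, 2.13], [-1.5, 1.42], [0.17, 2.43], [-1.26, 4.41], [0.16, 1.93], [-2.52, 2.52]. Speed limits (rad/s): [1.89, 1.89, 2.39, 2.39, 3.01, 3.01, 3.01].

### API

Orientations are given as [roll, pitch, yaw] about the fixed x, y, z axes, in that order (R = Rz(yaw) Ry(pitch) Rx(roll)).
In Python, from station import * gives the robot as it stands.
- The arm moves only by the shell command python3 -m creep 'ROWS' [FORCE]. ROWS is JSON, a list of rows, each a list of 3 entries, a list of its own where there are three numbers: the finger opening in mm, from 0 to 85.4, then the shift along the world's x, y, z normalised to -1 to 1, where 1 is 20 cm, then the turn about the world's z normalised to -1 to 1, where 1 is 90 degrees. A call has exactly 8 rows; each row is the pose to reach, as a shift and turn from the pose commanded when the call began; what a row does not reach only later rows make up. A row lasts 1/10 s, in which the tool goes at most 50 mm and 8.59 degrees, less where a joint would pass 70% of its speed; a pose out of reach is approached as far as the arm can. A call with a number of a shift or a turn outside -1 to 1 is refused whole. A call with a gripper value outside its range is refused whole. The fingers move at their own pace and stop on an object; FORCE is the grip in N (left out, the last holds). Time passes only in rows, so rows that repeat a pose let the fingers close, or fill a call up. It gives the time, the measured TCP pose, the force, the opening and the grip force at its end, in the units of the state.
- state(): the state, without advancing time (a new reading comes with each control period).
- read_camera(name): name is "scene" or "top" or "wrist"; returns a dict with "pixels" (400x640x3 uint8, blue, green, red), "depth" (400x640 float32, m along the optical axis (not along the pixel's ray), 0 where there is no reading), "vfov" (degrees; the focal length in pixels is half the picture's height over the tangent of half this angle, whatever the lens; pixels are square), "cx", "cy" (the principal point, pixels), "D" ([k1, k2, p1, p2, k3] as OpenCV has them; the pictures are not rectified), "extrinsics" (4x4, takes a point from camera to world coordinates). Camera axes: x right, y down, z forward; pixel columns grow to the right and rows downward; lengths in m; the calibration is good to about 2 mm. A picture is of the moment at which its call begins.
- close_job(): hands the job in; it is judged then, once.
Trained networks look in a picture, given as the dict that the camera call returned (one of the last four; its "shot" number tells which), for a name from the list of things; names that differ only in an ending like _2 or _b are one class to them, and where a whole thing is asked for, a point or a joint stands for the part that bears it (a point fixed in the world has none). Each returns a list of dicts, best first, with "p" (0 to 1); they miss things now and then, are a little off and sometimes report something else, mostly with a low value. They report only what shows in the picture. A call takes as long as a camera call. They do not tell look-alikes from the thing itself.
- search_frame(picture, target): "position" ([x, y, z] in m, in the coordinates of the camera as it stood for that picture, good to about 4 mm: the middle of the surface that is visible of it).
- spot_point(picture, target): "position" ([x, y, z] in m, in the coordinates of the camera as it stood for that picture, good to about 4 mm: a listed point, or the origin of a listed thing).
The state is a dict: "time": time; "q": joint angles; "qd": joint speeds; "effort": joint torques, N m; "position": TCP position; "ee_rot": TCP orientation; "ft_force": force on the tool from outside, world axes, zero at the start; "ft_torque": the same for the moment, N m; "finger_gap": opening from 0.0 (shut) to 1.0 (fully open); "finger_force": force on a finger pad.
Only numpy, scipy, OpenCV 4.12 (cv2) and the standard library are available. Lean on these libraries where they do the work, as an engineer would, in place of code of your own. Each camera call takes 0.05 s, during which the arm holds its last target. There are 200 camera calls.

## Working session

There is one attempt and no reset: what is moved stays moved. The work goes in short steps, Python scripts to look and compute and a shell command to move; the robot and the scene stay as the last step left them, time stands still between calls to the robot, and variables do not carry over. Pictures are saved under pics/ and viewed, at most 10 in all, crops included, and the job is handed in when it is done.

```bash
ls; mkdir -p pics; cat > h.py <<'E'
from station import *
import numpy as np, cv2
def w(pic,p): return (pic["extrinsics"]@np.r_[p,1])[:3]
def cloud(pic):
    d=pic["depth"];h,wd=d.shape;f=h/2/np.tan(np.radians(pic["vfov"])/2)
    K=np.array([[f,0,pic["cx"]],[0,f,pic["cy"]],[0,0,1.]])
    u,v=np.meshgrid(np.arange(wd),np.arange(h))
    n=cv2.undistortPoints(np.stack([u,v],-1).reshape(-1,1,2).astype(float),K,np.array(pic["D"],float)).reshape(h,wd,2)
    P=np.dstack([n*d[...,None],d])@pic["extrinsics"][:3,:3].T+pic["extrinsics"][:3,3]
    P[d==0]=np.nan
    return P
E
python3 - <<'E'
from h import *
s=state();print(s["time"],s["position"],s["ee_rot"],s["ft_force"],s["finger_gap"])
for c in("scene","top"):
    p=read_camera(c);cv2.imwrite(f"pics/{c}1.png",p["pixels"]);np.save(c+"1.npy",cloud(p))
    for t in("pail","bail_grip","stand","hook_home","hook_mouth","jug","container","tongs","mug","jar"):
        print(c,t,[(round(r["p"],2),w(p,r["position"]).round(3).tolist()) for r in spot_point(p,t)[:4]])
E
```

```text
pics
0.0 [ 0.23904873 -0.57711359  0.23070731] [-3.14043299e+00  9.43086331e-05  3.92724110e-01] [-0.33755853  0.10536905 -0.43571495] 0.9986307123078021
scene pail [(0.73, [0.192, -0.385, -0.002]), (0.7, [0.495, -0.42, 0.001]), (0.68, [0.613, -0.166, -0.006]), (0.64, [0.418, -0.612, -0.003])]
scene bail_grip [(0.67, [0.462, -0.718, 0.087]), (0.62, [0.507, -0.185, 0.096]), (0.57, [0.612, -0.165, -0.002]), (0.47, [0.184, -0.269, 0.094])]
scene stand [(0.64, [0.728, 0.122, -0.005]), (0.63, [0.611, -0.166, -0.005])]
scene hook_home [(0.89, [0.612, 0.157, 0.243])]
scene hook_mouth [(0.98, [0.572, 0.168, 0.248])]
scene jug [(0.75, [0.493, -0.415, -0.0])]
scene container [(0.67, [0.779, -0.268, -0.004]), (0.61, [0.661, -0.409, -0.0])]
scene tongs [(0.45, [0.437, -0.113, -0.006])]
scene mug [(0.57, [0.805, -0.142, 0.003])]
scene jar [(0.87, [0.776, -0.267, -0.002]), (0.58, [0.612, 0.16, 0.245]), (0.27, [0.728, 0.123, -0.005])]
top pail [(0.87, [0.412, -0.618, 0.005]), (0.7, [0.613, -0.169, -0.005])]
top bail_grip [(0.78, [0.186, -0.275, 0.098]), (0.7, [0.468, -0.716, 0.094])]
top stand [(0.64, [0.726, 0.118, 0.002])]
top hook_home [(0.74, [0.621, 0.15, 0.246])]
top hook_mouth [(0.74, [0.73, 0.119, 0.006]), (0.68, [0.575, 0.161, 0.247])]
top jug [(0.98, [0.49, -0.42, 0.003])]
top container [(0.73, [0.669, -0.414, -0.002]), (0.22, [0.573, 0.163, 0.245])]
top tongs [(0.67, [0.44, -0.113, -0.002])]
top mug [(0.6, [0.809, -0.143, -0.0])]
top jar [(0.65, [0.78, -0.268, -0.001])]
```

View pics/scene1.png

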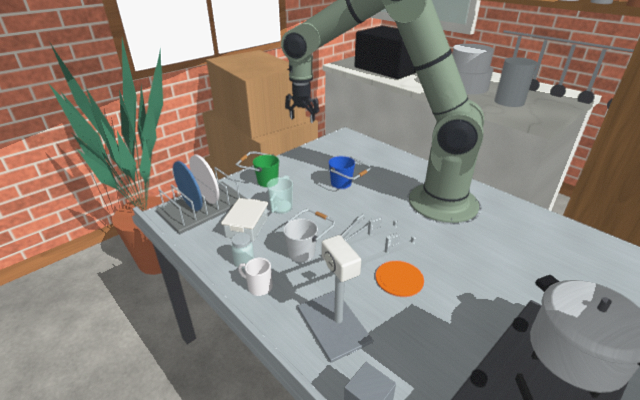

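View pics/top1.png

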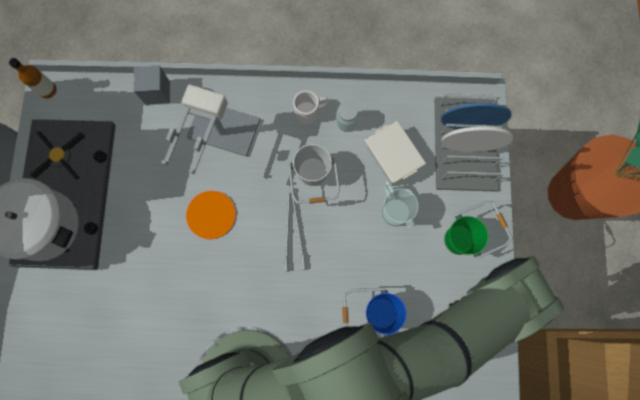

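The scene picture shows the aluminium pail at about (300,240), with its bail grip at (320,215). The stand is at (340,270), and the blue (340,170) and green (265,168) pails are the decoys. In the top view the pail is at (313,163), its grip at (317,200), and the prongs run from (165,160) to (215,115). Next I'll refine the geometry from the depth clouds while moving over the grip.

```bash
python3 -m creep '[[50,[0.1,0.12,0.1],0.08],[50,[0.2,0.25,0.2],0.16],[50,[0.3,0.38,0.3],0.24],[50,[0.4,0.5,0.4],0.32],[50,[0.5,0.62,0.5],0.4],[50,[0.6,0.75,0.5],0.48],[50,[0.7,0.88,0.5],0.56],[50,[0.75,1,0.5],0.6]]' 30
python3 -m creep '[[50,[0.06,0.12,0],0.04],[50,[0.12,0.25,0],0.08],[50,[0.18,0.38,0],0.12],[50,[0.25,0.5,0],0.16],[50,[0.35,0.65,0],0.2],[50,[0.45,0.8,0],0.24],[50,[0.59,0.97,0],0.26],[50,[0.59,0.97,0],0.26]]'
python3 - <<'E'
from h import *
print(state()["q"])
p=read_camera("wrist");cv2.imwrite("pics/w1.png",p["pixels"]);np.save("w1.npy",cloud(p))
for t in("pail","bail_grip"): print(t,[(round(r["p"],2),w(p,r["position"]).round(4).tolist()) for r in spot_point(p,t)[:3]])
for c in("scene","top"):
    P=np.load(c+"1.npy").reshape(-1,3)
    m=(abs(P[:,0]-.6)<.09)&(abs(P[:,1]-.16)<.12)&(P[:,2]>.2)&(P[:,2]<.275)
    Q=P[m];print(c,len(Q))
    for q in Q[np.argsort(Q[:,0])][::max(1,len(Q)//50)]:print(q.round(3).tolist(),end=" ")
    print()
E
```

```text
time: 1.9
position: [0.3905, -0.3757, 0.3313]
ee_rot: [3.141, -0.0, 1.341]
ft_force: [-0.3, -0.1, -0.2]
finger_gap: 0.585
finger_force: 0.0
time: 2.7
position: [0.5097, -0.178, 0.3313]
ee_rot: [3.14, -0.002, 1.751]
ft_force: [-1.1, -0.2, -0.0]
finger_gap: 0.583
finger_force: 0.0
[ 0.61241205  0.32274657 -0.5012606   1.67475431  0.16295435  1.18538065
  0.25147398]
pail [(0.83, [0.197, -0.3816, 0.0028]), (0.72, [0.6164, -0.1706, -0.0001])]
bail_grip [(0.85, [0.1867, -0.2723, 0.095]), (0.8, [0.5053, -0.1846, 0.0968])]
scene 632
[0.532, 0.136, 0.264] [0.537, 0.143, 0.264] [0.54, 0.143, 0.255] [0.544, 0.14, 0.252] [0.552, 0.14, 0.25] [0.555, 0.136, 0.243] [0.558, 0.208, 0.253] [0.56, 0.207, 0.251] [0.562, 0.213, 0.255] [0.564, 0.213, 0.25] [0.569, 0.132, 0.251] [0.572, 0.132, 0.253] [0.575, 0.211, 0.252] [0.579, 0.128, 0.251] [0.583, 0.211, 0.25] [0.586, 0.201, 0.252] [0.589, 0.207, 0.248] [0.592, 0.129, 0.272] [0.594, 0.128, 0.27] [0.598, 0.125, 0.253] [0.601, 0.194, 0.25] [0.603, 0.125, 0.27] [0.607, 0.202, 0.246] [0.61, 0.191, 0.251] [0.612, 0.122, 0.272] [0.614, 0.2, 0.252] [0.615, 0
[... 1034 characters left out ...]
.245] [0.6, 0.191, 0.255] [0.604, 0.195, 0.251] [0.606, 0.114, 0.251] [0.609, 0.112, 0.26] [0.612, 0.111, 0.267] [0.614, 0.19, 0.253] [0.619, 0.185, 0.272] [0.623, 0.186, 0.252] [0.627, 0.183, 0.256] [0.629, 0.182, 0.249] [0.632, 0.185, 0.249] [0.635, 0.183, 0.249] [0.638, 0.111, 0.254] [0.642, 0.179, 0.254] [0.645, 0.107, 0.25] [0.649, 0.185, 0.257] [0.652, 0.185, 0.257] [0.655, 0.177, 0.257] [0.657, 0.182, 0.249] [0.661, 0.181, 0.254] [0.664, 0.096, 0.244] [0.667, 0.105, 0.252] [0.67, 0.095, 0.251] [0.673, 0.101, 0.252] [0.676, 0.098, 0.251] [0.679, 0.09, 0.242] [0.681, 0.091, 0.251] [0.684, 0.17, 0.252] [0.686, 0.175, 0.256] [0.688, 0.108, 0.249] [0.689, 0.167, 0.248] [0.69, 0.174, 0.252]
```

View pics/w1.png

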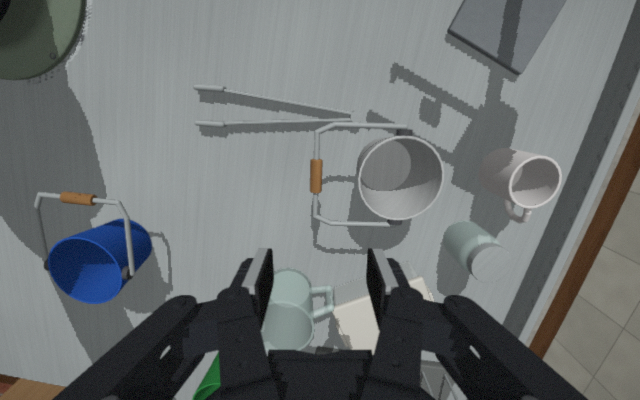

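The wrist view shows the aluminium pail at about (400,178), the orange grip at (316,175), and the tongs ending near (350,115). I'll now fit the grip and the stand axes.

```bash
python3 - <<'E'
from h import *
im=cv2.imread("pics/w1.png");P=np.load("w1.npy")
hsv=cv2.cvtColor(im,cv2.COLOR_BGR2HSV)
m=(hsv[...,0]<20)&(hsv[...,1]>110);m[:140]=0;m[210:]=0;m[:,:290]=0;m[:,340:]=0
Q=P[m];Q=Q[np.isfinite(Q[:,0])&(Q[:,2]>.08)]
print("grip",len(Q),np.median(Q,0),(Q.min(0)+Q.max(0))/2,Q.min(0),Q.max(0))
c=np.median(Q,0)
# bail legs: points z .085-.105 near
R=P.reshape(-1,3);s=(R[:,2]>.085)&(R[:,2]<.12)&(np.hypot(R[:,0]-.615,R[:,1]+.169)<.15);R=R[s]
rim=R[(np.hypot(R[:,0]-.615,R[:,1]+.169)<.075)&(R[:,2]>.1)]
A=np.c_[2*rim[:,:2],np.ones(len(rim))];x=np.linalg.lstsq(A,(rim[:,:2]**2).sum(1),rcond=None)[0]
print("rim",x[:2],np.sqrt(x[2]+x[0]**2+x[1]**2))
cross=R[(R[:,0]<.535)];v=np.linalg.svd(cross[:,:2]-cross[:,:2].mean(0))[2][0];print("cross",len(cross),np.degrees(np.arctan2(v[1],v[0])),cross.mean(0))
cv=R[(R[:,0]<.525)];print(np.degrees(np.arctan2(*(cv[cv[:,1]>-.15].mean(0)-cv[cv[:,1]<-.21].mean(0))[1::-1])))
for cm in("scene","top"):
    P=np.load(cm+"1.npy").reshape(-1,3)
    m=(P[:,0]>.56)&(P[:,0]<.68)&(abs(P[:,1]-.16)<.12)&(P[:,2]>.243)&(P[:,2]<.258)
    T=P[m];mid=.155-(T[:,0]-.61)*.3
    for nm,g in(("R",T[T[:,1]<mid]),("L",T[T[:,1]>mid])):
        f=np.polyfit(g[:,0],g[:,1],1);print(cm,nm,len(g),np.degrees(np.arctan(f[0])),"y@.61",np.polyval(f,.61),"z",np.percentile(g[:,2],[25,50,75]).round(4))
E
```

```text
grip 338 [ 0.50566004 -0.18213523  0.102163  ] [ 0.50540674 -0.18291607  0.10115302] [ 0.4962066  -0.20441149  0.09677934] [ 0.51460688 -0.16142064  0.1055267 ]
rim [ 0.6133886  -0.16627008] 0.05486516642069549
cross 937 -87.32609535327197 [ 0.50877865 -0.17249991  0.09951617]
94.9216886220133
scene R 195 -15.942811627149204 y@.61 0.1200849243527968 z [0.2483 0.25   0.2512]
scene L 219 -15.730057174978036 y@.61 0.1986276024965053 z [0.2481 0.2501 0.2512]
top R 191 -15.439078439558816 y@.61 0.11491107882748972 z [0.2499 0.2516 0.2534]
top L 196 -15.95590719163296 y@.61 0.192229139209096 z [0.2492 0.2513 0.2534]
```

```bash
python3 -m creep '[[50,[-0.02,-0.02,-0.12],-0.02],[50,[-0.02,-0.02,-0.25],-0.02],[50,[-0.02,-0.02,-0.4],-0.02],[50,[-0.02,-0.02,-0.55],-0.02],[50,[-0.02,-0.02,-0.7],-0.02],[50,[-0.02,-0.02,-0.8],-0.02],[50,[-0.02,-0.02,-0.8],-0.02],[50,[-0.02,-0.02,-0.8],-0.02]]' 30
python3 - <<'E'
from h import *
p=read_camera("wrist");cv2.imwrite("pics/w2.png",p["pixels"]);P=cloud(p)
hsv=cv2.cvtColor(p["pixels"],cv2.COLOR_BGR2HSV)
m=(hsv[...,0]<20)&(hsv[...,1]>110)
Q=P[m];Q=Q[np.isfinite(Q[:,0])&(Q[:,2]>.08)&(np.hypot(Q[:,0]-.506,Q[:,1]+.182)<.04)]
print("grip",len(Q),np.median(Q,0),Q.min(0),Q.max(0),state()["position"])
E
```

```text
time: 3.65
position: [0.503, -0.1882, 0.1719]
ee_rot: [-3.141, 0.0, 1.711]
ft_force: [0.0, 0.9, 0.3]
finger_gap: 0.588
finger_force: 0.0
grip 989 [ 0.50550347 -0.18112468  0.10221639] [ 0.4784747 -0.2048193  0.0945764] [ 0.52899531 -0.16095504  0.20607799] [ 0.5033984  -0.18808515  0.17241709]
```

View pics/w2.png

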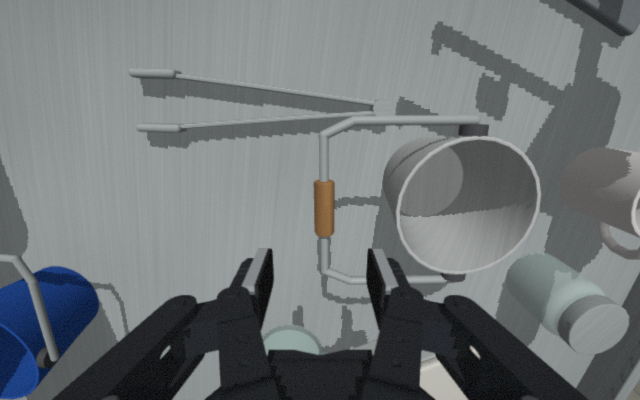

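The wrist view shows the grip at (324,208), parallel to the pads and between the finger lines, with the inner finger clear of the pail wall. Next I'll lower and close.

```bash
python3 -m creep '[[50,[0.012,0.024,-0.08],0],[50,[0.012,0.024,-0.16],0],[50,[0.012,0.024,-0.25],0],[50,[0.012,0.024,-0.34],0],[50,[0.012,0.024,-0.42],0],[50,[0.012,0.024,-0.475],0],[50,[0.012,0.024,-0.475],0],[50,[0.012,0.024,-0.475],0]]' 30
python3 -m creep '[[10,[0,0,0],0],[10,[0,0,0],0],[10,[0,0,0],0],[10,[0,0,0],0],[10,[0,0,0],0],[10,[0,0,0],0],[10,[0,0,0],0],[10,[0,0,0],0]]' 30
```

```text
time: 4.5
position: [0.506, -0.1828, 0.0771]
ee_rot: [3.141, 0.0, 1.712]
ft_force: [0.1, -0.5, 0.2]
finger_gap: 0.583
finger_force: 0.0
time: 5.3
position: [0.5055, -0.1828, 0.0765]
ee_rot: [-3.141, 0.0, 1.712]
ft_force: [-3.0, -1.1, 5.8]
finger_gap: 0.18
finger_force: 29.4
```

```bash
python3 -m creep '[[10,[0.003,0,0.054],0],[10,[0.01,0.002,0.107],0],[10,[0.023,0.003,0.16],0],[10,[0.041,0.006,0.21],0],[10,[0.064,0.01,0.259],0],[10,[0.092,0.014,0.306],0],[10,[0.124,0.018,0.349],0],[10,[0.159,0.024,0.389],0]]' 30
python3 -c "
from h import *
p=read_camera('scene');cv2.imwrite('pics/s2.png',cv2.resize(p['pixels'][120:300,200:480],None,fx=2,fy=2))"
```

```text
time: 6.1
position: [0.5379, -0.1778, 0.1548]
ee_rot: [-3.141, 0.0, 1.712]
ft_force: [-2.6, 0.9, 2.7]
finger_gap: 0.177
finger_force: 29.7
```

View pics/s2.png

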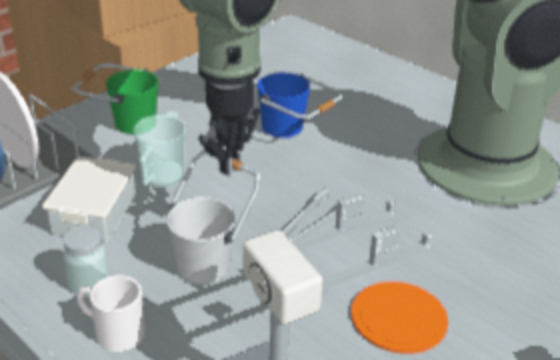

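The crop shows the bail about halfway up in the fingers at (232,165), with the pail still standing at (200,240). I'll finish the arc.

```bash
python3 -m creep '[[10,[0.04,0.006,0.036],0],[10,[0.082,0.012,0.068],0],[10,[0.129,0.019,0.096],0],[10,[0.176,0.026,0.119],0],[10,[0.226,0.034,0.137],0],[10,[0.279,0.041,0.15],0],[10,[0.331,0.049,0.157],0],[10,[0.38,0.056,0.157],0]]'
python3 -m creep '[[10,[0,0,0],0],[10,[0,0,0],0],[10,[0,0,0],0],[10,[0,0,0],0],[10,[0,0,0],0],[10,[0,0,0],0],[10,[0,0,0],0],[10,[0,0,0],0]]'
python3 - <<'E'
from h import *
p=read_camera("scene");P=cloud(p)
q=P.reshape(-1,3);s=(np.hypot(q[:,0]-.613,q[:,1]+.167)<.075)&(q[:,2]>.098)&(q[:,2]<.115);print(s.sum(),q[s].min(0),q[s].max(0),np.percentile(q[s][:,2],[5,50,95]))
E
```

```text
time: 6.95
position: [0.6154, -0.1662, 0.1868]
ee_rot: [3.139, 0.0, 1.712]
ft_force: [-0.2, -0.1, 10.9]
finger_gap: 0.173
finger_force: 30.5
time: 7.75
position: [0.6152, -0.1662, 0.1869]
ee_rot: [3.139, 0.0, 1.713]
ft_force: [0.5, 0.5, 11.6]
finger_gap: 0.17
finger_force: 30.5
151 [ 0.55824661 -0.23036904  0.09809206] [ 0.66995518 -0.09631315  0.11408317] [0.09857994 0.10169226 0.10855798]
```

```bash
python3 -m creep '[[10,[0,0,0.02],0],[10,[0,0,0.07],0],[10,[0,0,0.14],0],[10,[0,0,0.22],0],[10,[0,0,0.3],0],[10,[0,0,0.37],0],[10,[0,0,0.41],0],[10,[0,0,0.43],0]]' 40
python3 -m creep '[[10,[-0.02,0.01,0],-0.01],[10,[-0.06,0.04,0],-0.02],[10,[-0.11,0.07,0],-0.04],[10,[-0.17,0.11,0],-0.06],[10,[-0.23,0.15,0],-0.08],[10,[-0.29,0.19,0],-0.1],[10,[-0.35,0.23,0],-0.12],[10,[-0.41,0.27,0],-0.14]]'
python3 -m creep '[[10,[-0.06,0.04,0],-0.02],[10,[-0.12,0.09,0],-0.04],[10,[-0.18,0.14,0],-0.06],[10,[-0.24,0.2,0],-0.08],[10,[-0.3,0.26,0],-0.09],[10,[-0.36,0.32,0],-0.1],[10,[-0.4,0.39,0],-0.11],[10,[-0.42,0.46,0],-0.12]]'
python3 -m creep '[[10,[0,0.08,0],0],[10,[0,0.16,0],0],[10,[0,0.25,0],0],[10,[0,0.34,0],0],[10,[0,0.43,0],0],[10,[0,0.52,0],0],[10,[0,0.6,0],0],[10,[0,0.67,0],0]]'
```

```text
time: 8.6
position: [0.6136, -0.1666, 0.2725]
ee_rot: [3.141, 0.0, 1.712]
ft_force: [-0.3, 0.2, -4.9]
finger_gap: 0.169
finger_force: 39.2
time: 9.4
position: [0.5299, -0.1118, 0.2709]
ee_rot: [-3.141, -0.0, 1.49]
ft_force: [0.9, -0.4, -4.0]
finger_gap: 0.165
finger_force: 39.2
time: 10.2
position: [0.4457, -0.02, 0.2711]
ee_rot: [-3.141, 0.001, 1.302]
ft_force: [0.2, 0.5, -5.2]
finger_gap: 0.174
finger_force: 39.2
time: 11.0
position: [0.4463, 0.1143, 0.2711]
ee_rot: [-3.141, 0.0, 1.304]
ft_force: [-0.3, -0.3, -5.1]
finger_gap: 0.172
finger_force: 39.2
```

```bash
python3 -m creep '[[10,[0,0.08,0],0],[10,[0,0.16,0],0],[10,[0,0.24,0],0],[10,[0,0.32,0],0],[10,[0,0.38,0],0],[10,[0,0.42,0],0],[10,[0,0.435,0],0],[10,[0,0.435,0],0]]'
python3 - <<'E'
from h import *
s=state();print(s["position"],s["ee_rot"],s["ft_force"])
for c in("wrist","top","scene"):
    p=read_camera(c);cv2.imwrite(f"pics/{c}3.png",p["pixels"]);C=cloud(p);np.save(c+"3.npy",C);P=C.reshape(-1,3)
    for t in("hook_home","hook_mouth","stand"): print(c,t,[(round(r["p"],2),w(p,r["position"]).round(4).tolist()) for r in spot_point(p,t)[:2]])
    m=(P[:,0]>.555)&(P[:,0]<.68)&(abs(P[:,1]-.16)<.12)&(P[:,2]>.243)&(P[:,2]<.258)
    T=P[m];mid=.157-(T[:,0]-.61)*.283
    for nm,g in(("R",T[T[:,1]<mid]),("L",T[T[:,1]>mid])):
        if len(g)>20: f=np.polyfit(g[:,0],g[:,1],1);print(c,nm,len(g),np.degrees(np.arctan(f[0])),"y@.61",np.polyval(f,.61),"z",np.percentile(g[:,2],[25,50,75]).round(4))
E
```

```text
time: 11.8
position: [0.4472, 0.2004, 0.2714]
ee_rot: [-3.141, 0.0, 1.304]
ft_force: [-0.5, 0.2, -5.1]
finger_gap: 0.174
finger_force: 39.2
[0.44721649 0.20036485 0.2713556 ] [-3.14132928e+00  2.20329870e-04  1.30389053e+00] [-0.54172685  0.18187769 -5.09692549]
wrist hook_home []
wrist hook_mouth [(0.57, [0.5701, 0.1686, 0.2451])]
wrist stand [(0.96, [0.73, 0.1236, -0.0009])]
wrist R 2510 -15.27549160893181 y@.61 0.11905497756185718 z [0.2498 0.252  0.2526]
wrist L 2100 -15.302540757520289 y@.61 0.19736591788478727 z [0.2515 0.2522 0.2527]
top hook_home [(0.74, [0.6193, 0.1537, 0.2448])]
top hook_mouth [(0.86, [0.5749, 0.1616, 0.2457])]
top stand [(0.94, [0.7266, 0.1206, 0.0058])]
top R 198 -15.682544245415578 y@.61 0.1148734149251528 z [0.2499 0.2522 0.2538]
top L 201 -16.117315444472712 y@.61 0.1921176694971904 z [0.2495 0.2512 0.2535]
scene hook_home [(0.62, [0.6139, 0.156, 0.2426])]
scene hook_mouth [(0.75, [0.5747, 0.168, 0.2433])]
scene stand [(0.78, [0.7316, 0.122, -0.0016])]
scene R 204 -16.040528113948742 y@.61 0.11998032324471392 z [0.2476 0.2499 0.251 ]
scene L 230 -15.920469910874582 y@.61 0.1987733495961281 z [0.2481 0.2502 0.2513]
```

View pics/wrist3.png

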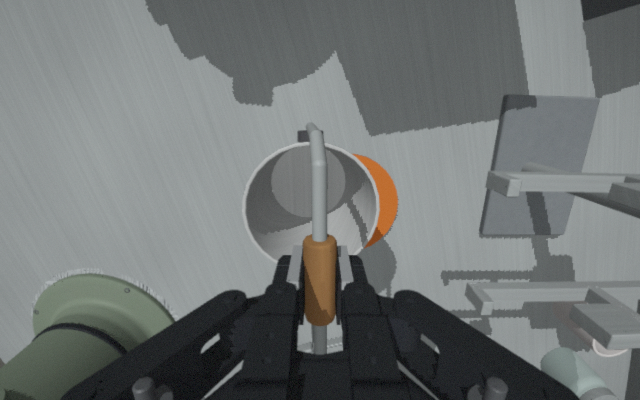

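The wrist view shows the grip held squarely at (320,280), the pail hanging upright at (312,205), and the prong tips ahead at (500,185) and (480,295). I'll measure the offsets in the stand axes from this picture.

```bash
python3 - <<'E'
from h import *
im=cv2.imread("pics/wrist3.png");P=np.load("wrist3.npy")
a=np.radians(-15.6);u=np.array([np.cos(a),np.sin(a)]);n=np.array([-u[1],u[0]])
t=np.array([.4472,.2004])
hsv=cv2.cvtColor(im,cv2.COLOR_BGR2HSV);m=(hsv[...,0]<20)&(hsv[...,1]>110);Q=P[m];Q=Q[Q[:,2]>.24]
d=Q[:,:2]-t;print("grip rel tcp u,n",np.percentile(d@u,[2,50,98]),np.percentile(d@n,[2,50,98]),"ztop",np.percentile(Q[:,2],[50,95]))
for nm in("wrist","scene","top"):
    R=np.load(nm+"3.npy").reshape(-1,3);R=R[(R[:,2]>.235)&(R[:,2]<.31)];e=R[:,:2]-t;U=e@u;N=e@n
    k=(U>.05)&(U<.29)&(abs(N)<.07);U,N,Z=U[k],N[k],R[k][:,2]
    b=(Z<.256)&(U>.1)&(U<.2)
    print(nm,"prong n: R",np.percentile(N[b&(N<0)],[3,50,97]).round(4),"L",np.percentile(N[b&(N>0)],[3,50,97]).round(4),"tip u min",np.percentile(U,.5),"hood",np.percentile(U[(Z>.275)],[1,99]) if (Z>.275).sum()>5 else None)
    for lo in np.arange(.08,.2,.015):
        q=b&(U>lo)&(U<lo+.015)
        if q.sum(): print(round(lo,3),np.percentile(Z[q],[50,80]).round(4),end=" ")
    print()
E
```

```text
grip rel tcp u,n [-0.00688411  0.00029791  0.00726894] [-0.02022098  0.00339345  0.02128287] ztop [0.29643028 0.2979037 ]
wrist prong n: R [-0.0411 -0.0329 -0.0311] L [0.035  0.0412 0.0445] tip u min 0.09887425931497254 hood [0.15319723 0.18487382]
0.095 [0.2498 0.2529] 0.11 [0.2521 0.2527] 0.125 [0.2521 0.2527] 0.14 [0.2521 0.2527] 0.155 [0.2522 0.2527] 0.17 [0.2521 0.2531] 0.185 [0.2508 0.2526] 
scene prong n: R [-0.04   -0.0321 -0.0287] L [0.0353 0.0435 0.0465] tip u min 0.10006804419735298 hood [0.15519936 0.2865489 ]
0.095 [0.2504 0.2532] 0.11 [0.2502 0.2516] 0.125 [0.2499 0.2512] 0.14 [0.25   0.2513] 0.155 [0.2497 0.2509] 0.17 [0.249 0.252] 0.185 [0.2504 0.252 ] 
top prong n: R [-0.0431 -0.0398 -0.032 ] L [0.0313 0.0349 0.042 ] tip u min 0.10012229742234066 hood [0.15501744 0.28962755]
0.095 [0.2519 0.2533] 0.11 [0.2512 0.2535] 0.125 [0.2513 0.2537] 0.14 [0.2516 0.254 ] 0.155 [0.2513 0.2537] 0.17 [0.2512 0.2532] 0.185 [0.2516 0.254 ]
```

```bash
python3 -m creep '[[10,[0.02,-0.005,0],0],[10,[0.06,-0.015,0],0],[10,[0.11,-0.03,0],0],[10,[0.17,-0.045,0],0],[10,[0.23,-0.06,0],0],[10,[0.29,-0.075,0],0],[10,[0.35,-0.093,0],0],[10,[0.41,-0.11,0],0]]'
python3 -m creep '[[10,[0.06,-0.015,-0.01],0],[10,[0.11,-0.03,-0.02],0],[10,[0.15,-0.04,-0.03],0],[10,[0.18,-0.05,-0.04],0],[10,[0.21,-0.055,-0.05],0],[10,[0.22,-0.06,-0.06],0],[10,[0.22,-0.06,-0.07],0],[10,[0.22,-0.06,-0.08],0]]'
python3 -m creep '[[10,[0,0,-0.01],0],[10,[0,0,-0.02],0],[10,[0,0,-0.03],0],[10,[0,0,-0.04],0],[10,[0,0,-0.045],0],[10,[0,0,-0.045],0],[10,[0,0,-0.045],0],[10,[0,0,-0.045],0]]'
python3 -c "
from h import *
s=state();print(s['position'],s['ft_force'],s['ft_torque'])
p=read_camera('scene');cv2.imwrite('pics/s4.png',cv2.resize(p['pixels'][180:340,260:440],None,fx=3,fy=3))"
```

```text
time: 13.2
position: [0.5306, 0.178, 0.2714]
ee_rot: [-3.142, 0.0, 1.304]
ft_force: [0.6, -0.8, -4.2]
finger_gap: 0.173
finger_force: 39.2
time: 14.0
position: [0.5733, 0.1665, 0.2554]
ee_rot: [3.142, -0.0, 1.304]
ft_force: [0.1, -1.0, -4.4]
finger_gap: 0.175
finger_force: 39.2
time: 14.8
position: [0.5735, 0.1664, 0.2466]
ee_rot: [3.141, -0.0, 1.304]
ft_force: [0.1, -1.0, -4.5]
finger_gap: 0.175
finger_force: 39.2
[0.57353622 0.16639065 0.24660644] [ 0.08219897 -0.99000887 -4.53010358] [-0.01675551 -0.09341918  0.03396282]
```

View pics/s4.png

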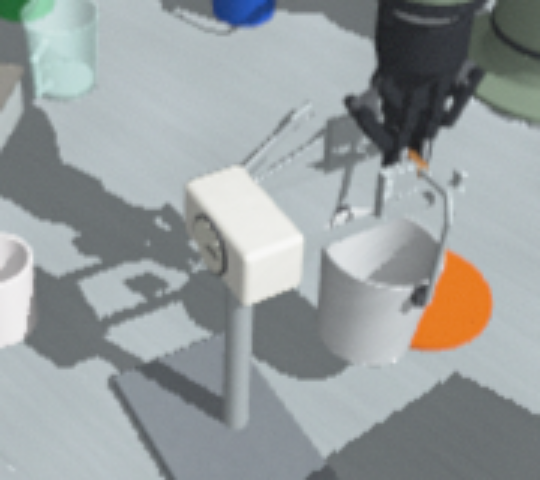

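The crop shows the pail hanging level with its bail over the prongs, at about (420,170), in front of the head block. Now I'll feel downward.

```bash
python3 -m creep '[[10,[0,0,-0.01],0],[10,[0,0,-0.02],0],[10,[0,0,-0.025],0],[10,[0,0,-0.03],0],[10,[0,0,-0.035],0],[10,[0,0,-0.035],0],[10,[0,0,-0.035],0],[10,[0,0,-0.035],0]]'
python3 -m creep '[[10,[0,0,-0.003],0],[10,[0,0,-0.006],0],[10,[0,0,-0.009],0],[10,[0,0,-0.012],0],[10,[0,0,-0.015],0],[10,[0,0,-0.015],0],[10,[0,0,-0.015],0],[10,[0,0,-0.015],0]]'
```

```text
time: 15.65
position: [0.5735, 0.1664, 0.2396]
ee_rot: [3.141, -0.0, 1.304]
ft_force: [0.4, 0.9, -4.5]
finger_gap: 0.17
finger_force: 39.2
time: 16.45
position: [0.5733, 0.1665, 0.2366]
ee_rot: [-3.141, -0.0, 1.304]
ft_force: [-2.3, 0.1, -1.3]
finger_gap: 0.17
finger_force: 39.4
```

```bash
python3 -m creep '[[10,[0,0,0.01],0],[10,[0.02,-0.006,0.01],0],[10,[0.05,-0.014,0.01],0],[10,[0.08,-0.022,0.01],0],[10,[0.11,-0.031,0.01],0],[10,[0.14,-0.039,0.01],0],[10,[0.16,-0.045,0.01],0],[10,[0.17,-0.047,0.01],0]]'
python3 -m creep '[[10,[0.005,-0.001,0],0],[10,[0.01,-0.003,0],0],[10,[0.015,-0.004,0],0],[10,[0.02,-0.005,0],0],[10,[0.02,-0.005,0],0],[10,[0.02,-0.005,0],0],[10,[0.02,-0.005,0],0],[10,[0.02,-0.005,0],0]]'
```

```text
time: 17.25
position: [0.6079, 0.1567, 0.2383]
ee_rot: [-3.142, 0.0, 1.303]
ft_force: [0.4, -0.4, -4.4]
finger_gap: 0.175
finger_force: 39.2
time: 18.05
position: [0.6115, 0.156, 0.2385]
ee_rot: [3.141, -0.0, 1.304]
ft_force: [0.2, -0.3, -5.0]
finger_gap: 0.172
finger_force: 39.2
```

```bash
python3 -m creep '[[10,[0.003,-0.001,0],0],[10,[0.006,-0.002,0],0],[10,[0.01,-0.003,0],0],[10,[0.012,-0.003,0],0],[10,[0.012,-0.003,0],0],[10,[0.012,-0.003,0],0],[10,[0.012,-0.003,0],0],[10,[0.012,-0.003,0],0]]'
python3 -m creep '[[10,[0.003,-0.001,0],0],[10,[0.005,-0.001,0],0],[10,[0.007,-0.002,0],0],[10,[0.007,-0.002,0],0],[10,[0.007,-0.002,0],0],[10,[0.007,-0.002,0],0],[10,[0.007,-0.002,0],0],[10,[0.007,-0.002,0],0]]'
```

```text
time: 18.85
position: [0.6138, 0.1554, 0.2385]
ee_rot: [3.142, 0.0, 1.304]
ft_force: [-0.2, -1.1, -4.8]
finger_gap: 0.171
finger_force: 39.2
time: 19.65
position: [0.6152, 0.155, 0.2385]
ee_rot: [3.142, 0.0, 1.304]
ft_force: [0.4, -0.6, -5.0]
finger_gap: 0.171
finger_force: 39.2
```

```bash
python3 -m creep '[[10,[0.003,-0.001,0],0],[10,[0.005,-0.001,0],0],[10,[0.007,-0.002,0],0],[10,[0.007,-0.002,0],0],[10,[0.007,-0.002,0],0],[10,[0.007,-0.002,0],0],[10,[0.007,-0.002,0],0],[10,[0.007,-0.002,0],0]]'
python3 -m creep '[[10,[0.003,-0.001,0],0],[10,[0.005,-0.001,0],0],[10,[0.005,-0.001,0],0],[10,[0.005,-0.001,0],0],[10,[0.005,-0.001,0],0],[10,[0.005,-0.001,0],0],[10,[0.005,-0.001,0],0],[10,[0.005,-0.001,0],0]]'
```

```text
time: 20.45
position: [0.6166, 0.1546, 0.2385]
ee_rot: [-3.141, 0.0, 1.304]
ft_force: [-0.9, 0.2, -5.2]
finger_gap: 0.17
finger_force: 39.1
time: 21.25
position: [0.6172, 0.1545, 0.2383]
ee_rot: [-3.141, 0.0, 1.304]
ft_force: [-5.2, 0.8, -3.8]
finger_gap: 0.171
finger_force: 39.2
```

The rod has touched the back stop with about 5 N. I'll ease off slightly and lower onto the prongs.

```bash
python3 -m creep '[[10,[-0.004,0.001,0],0],[10,[-0.004,0.001,-0.003],0],[10,[-0.004,0.001,-0.006],0],[10,[-0.004,0.001,-0.009],0],[10,[-0.004,0.001,-0.012],0],[10,[-0.004,0.001,-0.012],0],[10,[-0.004,0.001,-0.012],0],[10,[-0.004,0.001,-0.012],0]]'
```

```text
time: 22.05
position: [0.6169, 0.1546, 0.2362]
ee_rot: [3.141, -0.0, 1.304]
ft_force: [-3.7, -0.1, -0.6]
finger_gap: 0.17
finger_force: 39.6
```

```bash
python3 -m creep '[[10,[-0.002,0.001,-0.002],0],[10,[-0.002,0.001,-0.002],0],[10,[-0.002,0.001,-0.002],0],[10,[-0.002,0.001,-0.002],0],[10,[-0.002,0.001,-0.002],0],[10,[-0.002,0.001,-0.002],0],[10,[-0.002,0.001,-0.002],0],[10,[-0.002,0.001,-0.002],0]]' 20
python3 -m creep '[[20,[0,0,0],0],[20,[0,0,0],0],[24,[0,0,0],0],[28,[0,0,0],0],[34,[0,0,0],0],[40,[0,0,0],0],[44,[0,0,0],0],[44,[0,0,0],0]]'
python3 -c "
from h import *
p=read_camera('scene');cv2.imwrite('pics/s5.png',cv2.resize(p['pixels'][180:340,260:440],None,fx=3,fy=3));print(state()['ft_force'])
for t in('bail_grip','pail'):print(t,[(round(r['p'],2),w(p,r['position']).round(4).tolist()) for r in spot_point(p,t)[:5]])"
```

```text
time: 22.85
position: [0.6166, 0.1547, 0.2358]
ee_rot: [3.141, -0.0, 1.304]
ft_force: [2.7, -0.4, 0.5]
finger_gap: 0.168
finger_force: 39.7
time: 23.65
position: [0.6164, 0.1548, 0.2357]
ee_rot: [-3.142, 0.0, 1.304]
ft_force: [0.4, 0.1, 0.2]
finger_gap: 0.519
finger_force: 0.0
[-0.87698398  1.21962836 -0.54049671]
bail_grip [(0.62, [0.4616, -0.7148, 0.0897]), (0.58, [0.1842, -0.2716, 0.0928]), (0.54, [0.6127, 0.1518, 0.2571])]
pail [(0.84, [0.1931, -0.3858, 0.0005]), (0.61, [0.4166, -0.6129, -0.0043]), (0.57, [0.6131, 0.1534, 0.0457])]
```

View pics/s5.png

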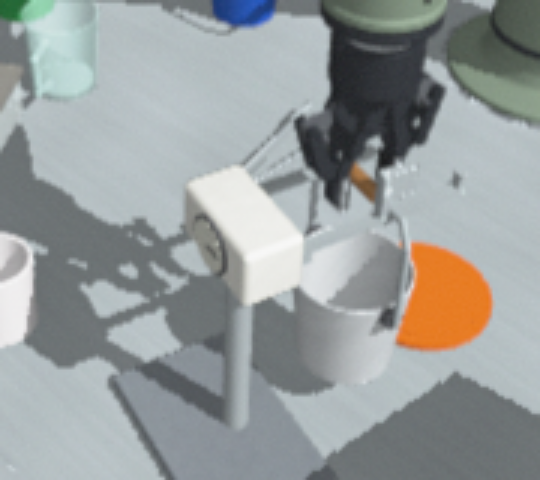

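The crop shows the pail hanging from the hook, the grip at (363,182), and the fingers open and clear. I'll retreat straight up.

```bash
python3 -m creep '[[44,[0,0,0.02],0],[44,[0,0,0.06],0],[44,[0,0,0.12],0],[44,[0,0,0.2],0],[44,[0,0,0.3],0],[44,[0,0,0.4],0],[44,[0,0,0.5],0],[44,[0,0,0.55],0]]'
python3 -m creep '[[44,[0,0,0],0],[44,[0,0,0],0],[44,[0,0,0],0],[44,[0,0,0],0],[44,[0,0,0],0],[44,[0,0,0],0],[44,[0,0,0],0],[44,[0,0,0],0]]'
python3 - <<'E'
from h import *
for i in range(2):
    p=read_camera("scene");s=spot_point(p,"pail")
    for t in('bail_grip','pail'):print(t,[(round(r['p'],2),w(p,r['position']).round(4).tolist()) for r in spot_point(p,t) if w(p,r['position'])[1]>0])
p=read_camera("wrist");P=cloud(p);hsv=cv2.cvtColor(p["pixels"],cv2.COLOR_BGR2HSV);m=(hsv[...,0]<20)&(hsv[...,1]>110);Q=P[m];Q=Q[Q[:,2]>.2]
if len(Q):print(len(Q),np.median(Q,0),Q.min(0),Q.max(0))
cv2.imwrite("pics/w6.png",p["pixels"])
E
```

```text
time: 24.6
position: [0.6168, 0.1551, 0.3484]
ee_rot: [3.139, -0.001, 1.304]
ft_force: [-0.2, 0.1, -0.4]
finger_gap: 0.517
finger_force: 0.0
time: 25.4
position: [0.6164, 0.1548, 0.3457]
ee_rot: [-3.142, 0.0, 1.304]
ft_force: [0.2, 0.4, 0.2]
finger_gap: 0.518
finger_force: 0.0
bail_grip [(0.69, [0.6147, 0.1498, 0.2577])]
pail [(0.6, [0.6153, 0.1543, 0.0461])]
bail_grip [(0.55, [0.6172, 0.1507, 0.2548])]
pail [(0.97, [0.6131, 0.1537, 0.0468])]
874 [0.61688295 0.15573093 0.2610532 ] [0.56352751 0.1327824  0.24218531] [0.63745334 0.21443138 0.42075727]
```

View pics/w6.png

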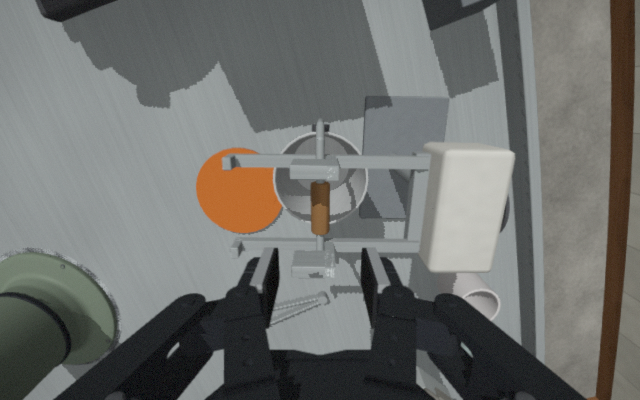

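The wrist view shows the rod under both hoods, at (320,168) and (318,258), with the grip centred between the prongs at (320,207) and the pail hanging level. I'm handing it in.

```bash
python3 -c "
from station import *
print(close_job())"
```

```text
the job is handed in; nothing more can be done
None
```

The pail now hangs by its upright bail from both prongs, under the hoods and let go, and I handed the job in at about 26 s; the hand-in call returned no verdict.

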